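# Hang the cutting board on the drying peg

## Task

Take the wooden board that has the hanging hole out of the wire rack and hang it by its hole on the peg of the metal stand, so that it hangs there upright and still. Leave the other board, the one without a hole, standing in the rack.

Things in the scene. Friction and masses are not known exactly. Their poses are not given: they have to be found in the camera images.
- board: The board to hang: pale wood, 10 mm thick, 110 mm wide, 155 mm tall as it stands on edge in the rack, 0.16 kg or so, with one round through hole of 32 mm near its top edge. Origin: middle of its lower edge. x is the normal of its faces (the hole's axis), y runs along its width, z up along its height. Front and back are alike.
- board_hole (a point): Centre of the board's hole, on the middle of its thickness and width, 27.5 mm below its top edge. Axes as the board's.
- plain_board: The other board, of the same wood: 10 mm thick, 110 mm wide, only 110 mm tall, no hole. Origin and axes like the first board's. To be left in the rack.
- rack: Fixed wire rack, 150 x 97 mm, 63 mm high. Origin: centre of its underside. Two slots, at x = -40 and +40 mm of its frame, each between two wire hoops (60 mm high, 92 mm wide along y, 14 mm clear between them); a board stands in each slot on rails 12 mm high, its faces square to the rack's x axis. Which board is in which slot varies.
- stand: Fixed countertop stand: a round dark steel foot 90 mm across, an upright steel post 16 mm thick and 248 mm high (a 22 mm collar from 220 to 244 mm), and one peg near its top that points to -x of the stand's frame. Origin: centre of the foot's underside, on the post's axis; z up.
- peg_root (a point): Where the peg's axis meets the post's axis, 232 mm above the work surface. The peg is a 10 mm thick round bar.
- peg_tip (a point): Centre of the 16 mm ball at the free end of the peg: 75 mm out from the post's axis (to -x of the stand) and 247 mm above the work surface, so the peg rises a little outward.

How it is judged:
At the end, for the whole second after the job is handed in: The board hangs at rest by its hole on the peg, released: hole centre 4 to 72 mm out from the post axis, within 14 mm of the peg sideways, 212 to 248 mm high, board within 0.3 rad of upright. The board without a hole stands in the rack, within 30 mm of its start and 0.3 rad of upright (x of board_hole in the frame of stand between -0.072 and -0.004 m and y of board_hole in the frame of stand between -0.014 and 0.014 m and z of board_hole in the frame of stand between 0.212 and 0.248 m and angle between each of board, plain_board's own z axis and vertical below 0.3 rad and contact force between board and stand above 0.3 N and contact force between the fingers and board below 0.1 N and linear speed of board below 0.03 m/s and angular speed of board below 0.4 rad/s and distance of plain_board from where it was at the start of the episode below 0.03 m); the robot touches nothing.
It fails at once if the board without a hole is pulled out of place or knocked over (moved by more than 30 mm) (distance of plain_board from where it was at the start of the episode above 0.03 m).
It also fails if it takes over 48 s, if anything falls off the work surface, if the arm or the gripper's body presses on something with over 40 N, if the wrist force passes 120 N, or if a joint passes its speed limit or range.

## Robot

A 7-joint arm with a two-finger parallel gripper is mounted at the origin on a cart in front of the work surface, level with it; the furniture and walls round the work are solid. World frame = base frame: x ahead of the robot, y to its left, z up, the work surface at z = 0. Lengths are in m, angles in rad, forces in N, time in s.
With the tool pointing down it reaches from about 0.425 to 0.95 m from the base axis. Payload 4.7 kg.
Tool frame: the origin (TCP) lies between the finger pads; the fingertips stand ctrl.tips_ahead ahead of it and the grasp point (between the pads) is the TCP (ctrl.tips_ahead is the distance from the TCP to the fingertips, in m); z points along the fingers, y is the line along which they close (so a half turn about z gives the same grasp; the last joint's range is limited). The gripper opens to 87 mm and grips with 3 to 60 N. Pads are 19 mm wide; open, the fingers measure 117 mm over their backs; the gripper's body (75 mm by 190 mm) begins 51 mm behind the grasp point.
Start: joints at [1.084, 0.469, -0.049, 1.532, 0.024, 1.141, -0.082], TCP at [0.298, -0.605, 0.217] pointing down, gripper open.
Joint ranges: [-2.59, 2.59], [-0.33, 1.99], [-1.39, 1.29], [0.1, 2.45], [-1.04, 4.18], [0.21, 1.99], [-2.66, 2.66]. Speed limits (rad/s): [2.57, 2.57, 3.14, 3.14, 3.14, 3.14, 3.14].

## Interface

Orientations are given as a unit quaternion [x, y, z, w].
In Python, from cell import ctrl gives the robot as it stands. The module is installed in compiled form; this text tells all that it offers.
- The arm moves only by the tool drive_tool, never from a script. Its argument "deltas" is a list of rows, each a list of 5 numbers: the shift along the tool's x, y, z in m, then the turn about the tool's z in units of 8 degrees (1.0 is 8 degrees), then the closure, from 0 (fully open) to 1 (shut). A call has exactly 10 rows; each row is the pose to reach, as a shift and turn from the pose commanded when the call began, along the tool's axes at that moment; what a row does not reach only later rows make up. A row lasts 1/8 s, in which the tool goes at most 62.5 mm and 10.7 degrees, less where a joint would pass 70% of its speed; a pose out of reach is approached as far as the arm can. A call with a gripper value outside its range is refused whole. The fingers move at their own pace and stop on an object; "squeeze" is the grip in N (left out, the last holds). Time passes only in rows, so rows that repeat a pose let the fingers close, or fill a call up. It gives the time, the measured TCP pose, the force, the opening and the grip force at its end, in the units of the state.
- ctrl.read_state(): the state, without advancing time (a new reading comes with each control period).
- ctrl.read_camera(name): name is "scene" or "top"; returns the picture (480x640x3 uint8, red, green, blue); there is no depth.
- ctrl.camera_info(name): a dict with "fov_y" (degrees; the focal length in pixels is half the picture's height over the tangent of half this angle, whatever the lens; pixels are square), "cx", "cy" (the principal point, pixels), "D" ([k1, k2, p1, p2, k3] as OpenCV has them; the pictures are not rectified), "world_from_camera" (4x4, takes a point from camera to world coordinates). Camera axes: x right, y down, z forward; pixel columns grow to the right and rows downward; lengths in m; the calibration is good to about 2 mm. A picture is of the moment at which its call begins. camera_info takes no time and is no camera call.
- ctrl.job_done(): hands the job in; it is judged then, once.
The state is a dict: "time": time; "q": joint angles; "qd": joint speeds; "joint_efforts": joint torques, N m; "position": TCP position; "tcp_rot": TCP orientation; "wrist_force": force on the tool from outside, world axes, zero at the start; "torque": the same for the moment, N m; "grip_width": finger opening in m; "gripper_force": force on a finger pad.
Only numpy, scipy, OpenCV 4.12 (cv2) and the standard library are available. Lean on these libraries where they do the work, as an engineer would, in place of code of your own. Each camera call takes 0.05 s, during which the arm holds its last target. There are 200 camera calls.

## Working session

There is one attempt and no reset: what is moved stays moved. The work goes in short steps, Python scripts to look and compute and a tool call to move; the robot and the scene stay as the last step left them, time stands still between calls to the robot, and variables do not carry over. Pictures are saved under pics/ and viewed, at most 10 in all, crops included, and the job is handed in when it is done.

Besides the shell and the picture viewer there is one more tool, called as name([rows], argument=value, ...), one row to a line, values as JSON. drive_tool: Moves the arm, as the interface text tells. Its arguments: {"type":"object","properties":{"deltas":{"type":"array","items":{"type":"array","items":{"type":"number"}}},"squeeze":{"type":"number"}},"required":["deltas"]}

```bash
mkdir -p pics; python3 - <<'E'
from cell import ctrl
import cv2,numpy as np
for n in("scene","top"):
    im=ctrl.read_camera(n); cv2.imwrite(f"pics/{n}0.png",im[:,:,::-1])
    i=ctrl.camera_info(n); print(n,i["fov_y"],i["cx"],i["cy"],i["D"]);print(np.round(i["world_from_camera"],4))
s=ctrl.read_state();print({k:np.round(v,3) for k,v in s.items()},ctrl.tips_ahead)
E
```

```text
scene 55.14645803569914 319.2263066821892 237.50125701828864 [-0.11593798  0.          0.          0.          0.        ]
[[-0.881  -0.3023  0.3639  0.1323]
 [-0.4731  0.5592 -0.6808  0.7579]
 [ 0.0023 -0.7719 -0.6357  0.8907]
 [ 0.      0.      0.      1.    ]]
top 54.604489312151664 315.4842404521941 245.70938971554 [-0.10081357  0.          0.          0.          0.        ]
[[ 0.1165 -0.9701  0.2129  0.3402]
 [-0.9932 -0.1124  0.0312 -0.0698]
 [-0.0063 -0.2151 -0.9766  1.1599]
 [ 0.      0.      0.      1.    ]]
{'time': np.float64(0.1), 'q': array([ 1.084,  0.469, -0.049,  1.534,  0.024,  1.141, -0.082]), 'qd': array([-0.   , -0.002,  0.   , -0.003, -0.001,  0.   , -0.001]), 'joint_efforts': array([ 3.0000e-03, -5.0917e+01, -8.1000e-02, -2.3683e+01, -6.1000e-02,
        3.5000e-02,  0.0000e+00]), 'position': array([ 0.298, -0.605,  0.216]), 'tcp_rot': array([ 0.974,  0.227, -0.   , -0.001]), 'wrist_force': array([-0.475,  0.488, -0.273]), 'torque': array([ 0.052, -0.019,  0.041]), 'gripper_force': np.float64(0.0), 'grip_width': np.float64(0.087)} 0.019
```

View pics/scene0.png

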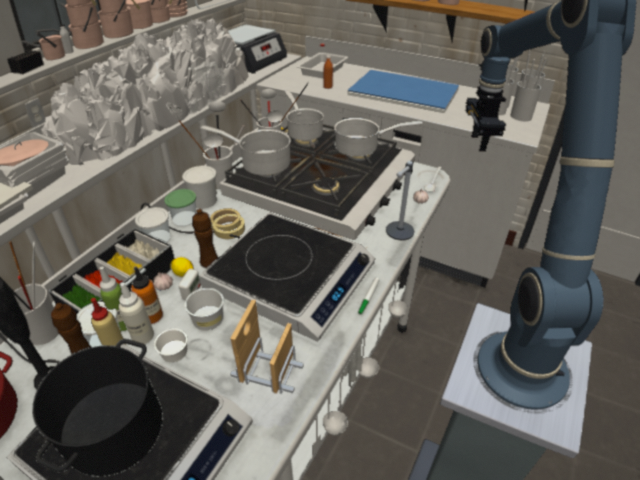

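View pics/top0.png

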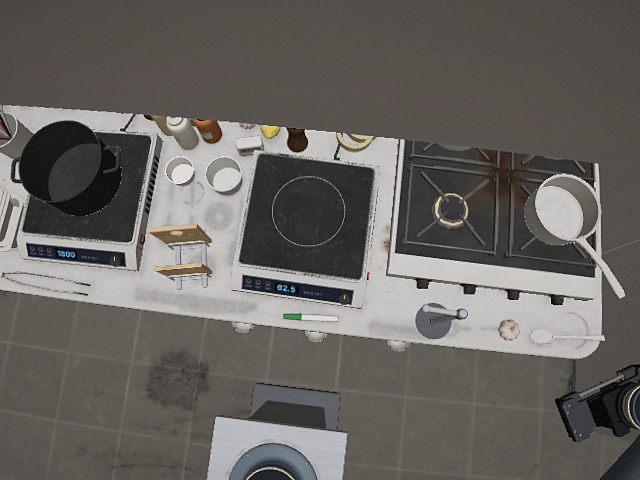

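The tall board is around scene (245,340) / top (180,235), with the plain board nearer the robot at top (183,270). The stand's foot is at top (436,320), with its peg pointing right to about (461,314). I'll zoom in on these.

```bash
python3 - <<'E'
import cv2,numpy as np
s=cv2.imread("pics/scene0.png");t=cv2.imread("pics/top0.png")
def c(im,x,y,w,h,k=4):return cv2.resize(im[y:y+h,x:x+w],None,fx=k,fy=k,interpolation=cv2.INTER_CUBIC)
a=np.hstack([c(s,215,295,100,75),c(s,365,150,100,75)])
b=np.hstack([c(t,135,217,100,75),c(t,400,280,100,75)])
cv2.imwrite("pics/crop.png",np.vstack([a,b]))
E
```

```text
(no output)
```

View pics/crop.png

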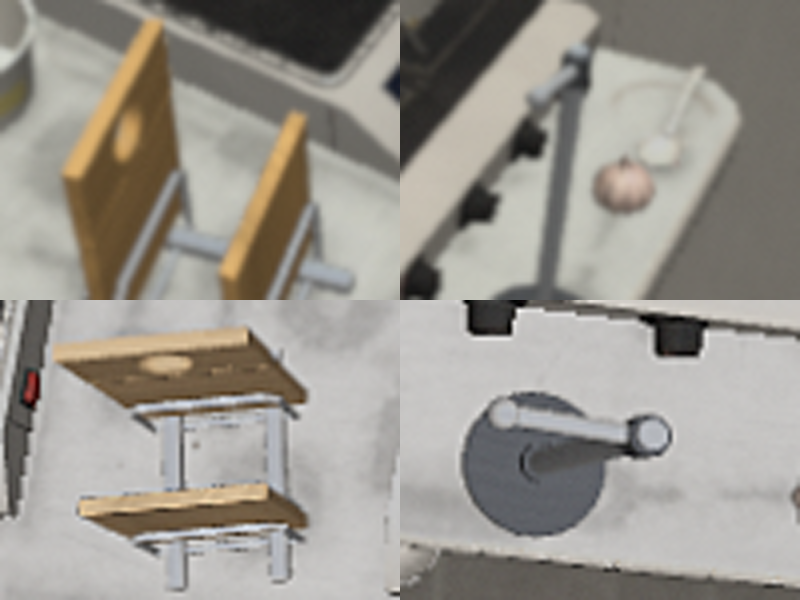

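The tall board with the hole is the far one. In the top view, the post top is at about (462.5,313.8), the peg ball at about (426,308.3) and the foot centre at about (433.3,320.8). In the scene view, the ball is at (400,174) and the post top at (409,163). So the peg points towards world +y.

```bash
cat > h.py <<'E'
import cv2,numpy as np
from cell import ctrl
def ray(n,p):
    i=ctrl.camera_info(n);f=240/np.tan(np.radians(i["fov_y"]/2))
    K=np.array([[f,0,i["cx"]],[0,f,i["cy"]],[0,0,1]])
    u=cv2.undistortPoints(np.array([[p]],float),K,np.array(i["D"],float))[0,0]
    W=np.array(i["world_from_camera"]);return W[:3,3],W[:3,:3]@np.r_[u,1]
def onz(n,p,z):
    o,d=ray(n,p);return o+d*(z-o[2])/d[2]
def tri(a,b):
    o1,d1=ray("top",a);o2,d2=ray("scene",b)
    s=np.linalg.lstsq(np.c_[d1,-d2],o2-o1,rcond=None)[0]
    p,q=o1+d1*s[0],o2+d2*s[1];return (p+q)/2,np.linalg.norm(p-q)
def proj(n,P):
    i=ctrl.camera_info(n);f=240/np.tan(np.radians(i["fov_y"]/2))
    K=np.array([[f,0,i["cx"]],[0,f,i["cy"]],[0,0,1]]);W=np.linalg.inv(np.array(i["world_from_camera"]))
    return cv2.projectPoints(np.atleast_2d(np.array(P,float)),cv2.Rodrigues(W[:3,:3])[0],W[:3,3],K,np.array(i["D"],float))[0][:,0]
E
python3 - <<'E'
from h import *
np.set_printoptions(precision=4,suppress=True)
t=cv2.imread("pics/top0.png");s=cv2.imread("pics/scene0.png")
for n,im,th,roi in(("top",t,175,(135,217,100,75)),("scene",s,190,(215,295,100,75))):
    x,y,w,h=roi;c=cv2.resize(im[y:y+h,x:x+w],None,fx=4,fy=4,interpolation=cv2.INTER_LINEAR)
    c=c.astype(int);m=((c[:,:,2]>th)&(c[:,:,2]-c[:,:,0]>50)).astype(np.uint8)
    k,L,st,_=cv2.connectedComponentsWithStats(m)
    for j in range(1,k):
        if st[j,4]>400:
            r=cv2.minAreaRect(np.argwhere(L==j)[:,::-1].astype(np.float32));b=(cv2.boxPoints(r)+.5)/4-.5+[x,y]
            print(n,st[j],np.array(r[1])/4);
            for z in(.167,.122):print(z,*[onz(n,p,z)[:2] for p in b])
print("tip",tri((426,308.25),(400,173.75)),onz("top",(426,308.25),.247),onz("scene",(400,173.75),.247))
print("post",tri((462.5,313.75),(409.25,162.5)),onz("top",(462.5,313.75),.248),onz("scene",(409.25,162.5),.248))
print("foot",onz("top",(433.3,320.75),.008))
E
```

```text
top [  54   29  193   32 2797] [ 3.9897 48.4544]
0.167 [0.5539 0.3399] [0.577  0.2324] [0.5681 0.2299] [0.5449 0.3372]
0.122 [0.5635 0.3585] [0.5877 0.2461] [0.5784 0.2435] [0.5542 0.3557]
top [146  57  44  14 503] [ 3.25 10.75]
0.167 [0.5533 0.2855] [0.556  0.2612] [0.5487 0.2599] [0.5459 0.2841]
0.122 [0.5629 0.3016] [0.5658 0.2762] [0.5582 0.2748] [0.5553 0.3002]
top [  80  185  187   31 2620] [ 4.04   46.8061]
0.167 [0.4694 0.3079] [0.4909 0.2061] [0.4822 0.2038] [0.4606 0.3054]
0.122 [0.4752 0.3251] [0.4977 0.2186] [0.4886 0.2162] [0.4661 0.3225]
scene [  65   19   96  157 2699] [ 4.3862 44.571 ]
0.167 [0.5548 0.3398] [0.5788 0.2321] [0.5682 0.233 ] [0.5451 0.3402]
0.122 [0.5811 0.3138] [0.6066 0.1994] [0.5952 0.2004] [0.5708 0.3142]
scene [ 242  116   59  121 1607] [ 3.7704 32.6697]
0.167 [0.4597 0.3293] [0.4754 0.2538] [0.4672 0.254 ] [0.4521 0.3292]
0.122 [0.4801 0.3026] [0.4967 0.2225] [0.488  0.2226] [0.4719 0.3025]
scene [221 237  23  39 500] [ 3.6001 10.283 ]
0.167 [0.4543 0.3522] [0.4588 0.3302] [0.4514 0.3301] [0.4471 0.3521]
0.122 [0.4743 0.327 ] [0.4791 0.3036] [0.4713 0.3035] [0.4666 0.3269]
tip (array([ 0.4388, -0.2713,  0.246 ]), np.float64(0.0011614487415271728)) [ 0.4393 -0.271   0.247 ] [ 0.4378 -0.2699  0.247 ]
post (array([ 0.4372, -0.345 ,  0.2435]), np.float64(0.0008868054230915652)) [ 0.4363 -0.3437  0.248 ] [ 0.4355 -0.3372  0.248 ]
foot [ 0.4365 -0.344   0.008 ]
```

Board hole top centre is ≈(0.561,0.2855), with its face normal at 12.1°. The post is at (0.4366,-0.344), and the peg direction is ≈88.3°. The plan is to grip the board 34 mm off-centre, so the fingers stay clear of the peg. I'll lift first, then travel.

drive_tool([
  [0,0,-0.06,0,0],
  [0,0,-0.12,0,0],
  [0.03,-0.034,-0.165,0,0],
  [0.067,-0.075,-0.165,-1,0],
  [0.104,-0.117,-0.165,-2,0],
  [0.141,-0.158,-0.165,-3,0],
  [0.178,-0.2,-0.165,-4,0],
  [0.215,-0.241,-0.165,-5,0],
  [0.252,-0.283,-0.165,-6,0],
  [0.289,-0.324,-0.165,-7,0],
], squeeze=40)

```text
time: 1.35
position: [0.4144, -0.1852, 0.3816]
tcp_rot: [0.752, 0.659, -0.0, 0.0]
wrist_force: [0.6, 0.4, 0.1]
grip_width: 0.0866
gripper_force: 0.0
```

```bash
cat >> h.py <<'E'
from scipy.spatial.transform import Rotation as R
def go(P,yaw):
    s=ctrl.read_state();M=R.from_quat(s["tcp_rot"]).as_matrix();y=M[:,1]
    a=np.degrees(np.arctan2(y[1],y[0]));d=(yaw-a+180)%360-180
    print("t%.2f"%s["time"],"pos",np.round(s["position"],4),"yaw %.2f"%a,"z",np.round(M[:,2],3),"w %.4f"%s["grip_width"],"gf %.1f"%s["gripper_force"],"F",np.round(s["wrist_force"],1))
    print("delta",np.round(M.T@(np.array(P)-s["position"]),4),"turn",round(-d/8,3))
E
python3 -c "
from h import *
go((0.5542,0.3188,0.38),12.1)
for z in(0,.1):print(onz('top',(390,277),z),onz('top',(470,290),z))"
```

```text
t1.35 pos [ 0.4144 -0.1852  0.3816] yaw -7.51 z [-0. -0. -1.] w 0.0866 gf 0.0 F [0.6 0.4 0.1]
delta [0.5179 0.0727 0.0015] turn -2.451
[ 0.53447362 -0.22891615  0.        ] [ 0.52421214 -0.43407147  0.        ]
[ 0.51772413 -0.21520119  0.1       ] [ 0.50834734 -0.40266925  0.1       ]
```

drive_tool([
  [0.052,0.007,0,-0.3,0],
  [0.108,0.015,0,-0.6,0],
  [0.165,0.023,0,-0.9,0],
  [0.222,0.031,0,-1.2,0],
  [0.28,0.039,0,-1.5,0],
  [0.338,0.047,0,-1.8,0],
  [0.396,0.056,0,-2.1,0],
  [0.454,0.064,0,-2.45,0],
  [0.51,0.072,0,-2.45,0],
  [0.518,0.0727,0.0015,-2.45,0],
])

```text
time: 2.6
position: [0.5552, 0.3206, 0.3787]
tcp_rot: [0.628, 0.778, -0.0, -0.002]
wrist_force: [0.2, -0.5, 0.4]
grip_width: 0.0872
gripper_force: 0.0
```

```bash
python3 -c "
from h import *
go((0.5542,0.3188,0.156),12.1)"
```

```text
t2.60 pos [0.5552 0.3206 0.3787] yaw 12.19 z [-0.003  0.002 -1.   ] w 0.0872 gf 0.0 F [ 0.2 -0.5  0.4]
delta [-0.0021 -0.0007  0.2227] turn 0.012
```

drive_tool([
  [0,0,0.04,0,0],
  [-0.001,0,0.085,0,0],
  [-0.001,0,0.13,0,0],
  [-0.001,0,0.165,0,0],
  [-0.001,0,0.19,0,0],
  [-0.001,0,0.21,0,0],
  [-0.001,0,0.222,0,0],
  [-0.001,0,0.222,0,0],
  [-0.001,0,0.222,0,0.4],
  [-0.001,0,0.222,0,0.6],
])

```text
time: 3.85
position: [0.5571, 0.3158, 0.1594]
tcp_rot: [0.63, 0.776, 0.001, 0.0]
wrist_force: [-0.0, -0.1, 0.2]
grip_width: 0.0742
gripper_force: 0.0
```

```bash
python3 -c "
from h import *
go((0.5542,0.3188,0.156),12.1)
a=ctrl.read_camera('top');b=ctrl.read_camera('scene')
k=lambda im,x,y,w,h:cv2.resize(im[y:y+h,x:x+w],None,fx=3,fy=3,interpolation=cv2.INTER_CUBIC)
cv2.imwrite('pics/g.png',np.hstack([k(a,120,190,130,120),k(b,190,260,130,120)])[:,:,::-1])"
```

```text
t3.85 pos [0.5571 0.3158 0.1594] yaw 11.83 z [ 0.002  0.001 -1.   ] w 0.0742 gf 0.0 F [-0.  -0.1  0.2]
delta [ 0.0036 -0.0022  0.0034] turn -0.034
```

View pics/g.png

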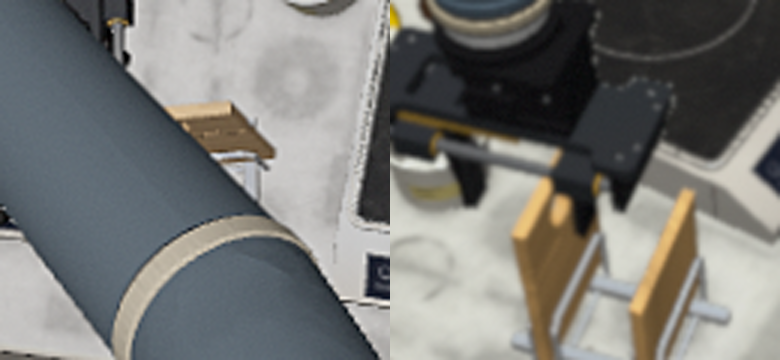

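The scene view shows the fingers straddling the tall board near its +y end, with the plain board clear of them. I'll fix a small offset and close.

drive_tool([
  [0.003,-0.002,0.003,0,0.6],
  [0.003,-0.002,0.003,0,0.8],
  [0.003,-0.002,0.003,0,0.9],
  [0.003,-0.002,0.003,0,1],
  [0.003,-0.002,0.003,0,1],
  [0.003,-0.002,0.003,0,1],
  [0.003,-0.002,0.003,0,1],
  [0.003,-0.002,0.003,0,1],
  [0.003,-0.002,0.003,0,1],
  [0.003,-0.002,0.003,0,1],
], squeeze=40)

```text
time: 5.2
position: [0.5542, 0.3178, 0.1554]
tcp_rot: [0.63, 0.776, 0.0, 0.0]
wrist_force: [0.1, -0.1, 0.8]
grip_width: 0.0093
gripper_force: 40.0
```

```bash
python3 -c "
from h import *
go((0.5542,0.3188,0.156),12.1)"
```

```text
t5.20 pos [0.5542 0.3178 0.1554] yaw 11.83 z [ 0. -0. -1.] w 0.0093 gf 40.0 F [ 0.1 -0.1  0.8]
delta [ 0.0009  0.0002 -0.0006] turn -0.034
```

drive_tool([
  [0,0,-0.008,0,1],
  [0,0,-0.02,0,1],
  [0,0,-0.04,0,1],
  [0,0,-0.065,0,1],
  [0,0,-0.095,0,1],
  [0,0,-0.13,0,1],
  [0,0,-0.165,0,1],
  [0,0,-0.2,0,1],
  [0,0,-0.235,0,1],
  [0,0,-0.24,0,1],
])

```text
time: 6.45
position: [0.5543, 0.3192, 0.3993]
tcp_rot: [0.63, 0.776, 0.003, 0.001]
wrist_force: [-0.6, 1.2, -2.4]
grip_width: 0.0093
gripper_force: 40.0
```

```bash
python3 -c "
from h import *
go((0.475,-0.20,0.38),-91.7)"
```

```text
t6.45 pos [0.5543 0.3192 0.3993] yaw 11.86 z [ 0.005  0.004 -1.   ] w 0.0093 gf 40.0 F [-0.6  1.2 -2.4]
delta [-0.4919 -0.1844  0.0169] turn 12.944
```

drive_tool([
  [-0.045,-0.017,0,1.2,1],
  [-0.095,-0.036,0,2.5,1],
  [-0.145,-0.055,0,3.8,1],
  [-0.195,-0.074,0,5.1,1],
  [-0.245,-0.092,0,6.4,1],
  [-0.295,-0.111,0,7.7,1],
  [-0.345,-0.13,0,9.0,1],
  [-0.395,-0.148,0,10.3,1],
  [-0.44,-0.165,0,11.6,1],
  [-0.48,-0.18,0.01,12.9,1],
])

```text
time: 7.7
position: [0.4755, -0.1906, 0.385]
tcp_rot: [1.0, -0.015, 0.0, 0.0]
wrist_force: [0.4, -0.3, -1.9]
grip_width: 0.0092
gripper_force: 40.0
```

drive_tool([
  [0,0,0,0,1],
  [0,0,0,0,1],
  [0,0,0,0,1],
  [0,0,0,0,1],
  [0,0,0,0,1],
  [0,0,0,0,1],
  [0,0,0,0,1],
  [0,0,0,0,1],
  [0,0,0,0,1],
  [0,0,0,0,1],
])

```text
time: 8.95
position: [0.4763, -0.1889, 0.3854]
tcp_rot: [1.0, -0.012, 0.0, 0.0]
wrist_force: [-0.7, 0.1, -1.3]
grip_width: 0.0092
gripper_force: 40.0
```

```bash
python3 -c "
from h import *
go((0.473,-0.23,0.263),-91.7)
for n in('top','scene'):cv2.imwrite(f'pics/{n}1.png',ctrl.read_camera(n)[:,:,::-1])
s=ctrl.read_state()
p=np.array(s['position'])+R.from_quat(s['tcp_rot']).as_matrix()@[-.033,0,.016]
print(proj('scene',p),proj('top',p))
b=cv2.imread('pics/scene1.png');a=cv2.imread('pics/top1.png')
k=lambda im,x,y,w,h:cv2.resize(im[y:y+h,x:x+w],None,fx=3,fy=3,interpolation=cv2.INTER_CUBIC)
cv2.imwrite('pics/c1.png',np.hstack([k(b,330,80,130,150),k(a,350,210,130,150)]))"
```

```text
t8.95 pos [ 0.4763 -0.1889  0.3854] yaw -91.37 z [ 0. -0. -1.] w 0.0092 gf 40.0 F [-0.7  0.1 -1.3]
delta [-0.0024  0.0412  0.1224] turn 0.041
[[391.44591644 145.07795014]] [[394.2661327  294.50876662]]
```

View pics/c1.png

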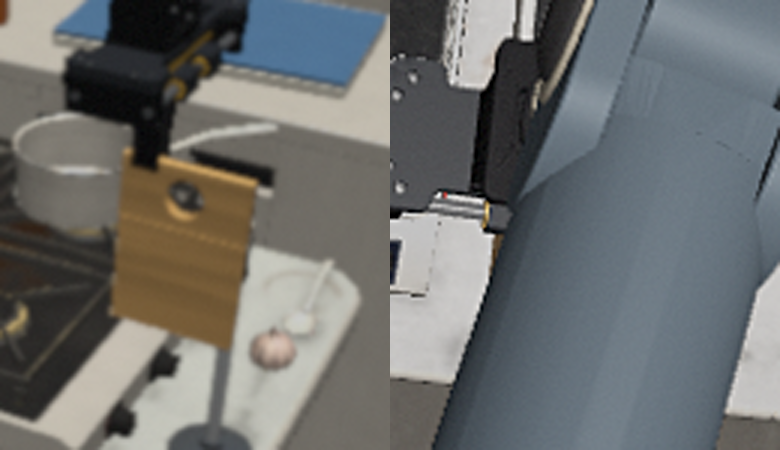

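The scene view shows the board held upright, with its hole at about (391.3,146.3). I predicted (391.4,145.1), so I'll check the tilt from the corners.

```bash
python3 -c "
from h import *
s=ctrl.read_state();M=R.from_quat(s['tcp_rot']).as_matrix();p=np.array(s['position'])
c=np.array([[123,152],[256,182],[237,347],[110,318]])/3+[330,80]-.3
# tool x: board spans; face toward +y world = tool -y
e=[p+M@[-.033+x,-.005,.016+z] for x,z in((.055,-.0275),(-.055,-.0275),(-.055,.1275),(.055,.1275))]
print(c);print(proj('scene',e))
# plane intersection: face plane y
W=[]
for q in c:
    o,d=ray('scene',q);n=M[:,1];W.append(o+d*(n@(p-.005*n-o))/(n@d))
print(np.round(W,4));print(np.round(e,4))
"
```

```text
[[370.7        130.36666667]
 [415.03333333 140.36666667]
 [408.7        195.36666667]
 [366.36666667 185.7       ]]
[[370.39045006 130.09762546]
 [413.86549272 141.15967897]
 [406.02663845 196.75240195]
 [366.24703266 184.68909125]]
[[ 0.4976 -0.1844  0.3964]
 [ 0.386  -0.1817  0.3996]
 [ 0.3822 -0.1816  0.2482]
 [ 0.4979 -0.1844  0.2389]]
[[ 0.4984 -0.1844  0.3969]
 [ 0.3885 -0.1818  0.3969]
 [ 0.3885 -0.1818  0.2419]
 [ 0.4985 -0.1844  0.2419]]
```

drive_tool([
  [-0.001,0,0.03,0,1],
  [-0.002,0.005,0.06,0,1],
  [-0.003,0.01,0.085,0,1],
  [-0.004,0.018,0.105,0,1],
  [-0.004,0.026,0.117,0,1],
  [-0.004,0.034,0.123,0,1],
  [-0.004,0.036,0.123,0,1],
  [-0.004,0.036,0.123,0,1],
  [-0.004,0.036,0.123,0,1],
  [-0.004,0.036,0.123,0,1],
])

```text
time: 10.3
position: [0.4717, -0.2245, 0.2627]
tcp_rot: [1.0, -0.012, 0.0, 0.0]
wrist_force: [-0.8, 0.4, -1.2]
grip_width: 0.0095
gripper_force: 40.0
```

```bash
python3 -c "
from h import *
go((0.472,-0.305,0.262),-91.7)
im=ctrl.read_camera('scene')
cv2.imwrite('pics/c2.png',cv2.resize(im[110:260,330:460],None,fx=4,fy=4,interpolation=cv2.INTER_CUBIC)[:,:,::-1])
s=ctrl.read_state();M=R.from_quat(s['tcp_rot']).as_matrix()
print((proj('scene',np.array(s['position'])+M@[-.033,0,.016])-[330,110])*4,(proj('scene',[.4389,-.2707,.247])-[330,110])*4)
"
```

```text
t10.30 pos [ 0.4717 -0.2245  0.2627] yaw -91.34 z [ 0.001 -0.    -1.   ] w 0.0095 gf 40.0 F [-0.8  0.4 -1.2]
delta [0.0022 0.0804 0.0008] turn 0.045
[[254.01205525 287.8263757 ]] [[278.86785133 254.04954745]]
```

View pics/c2.png

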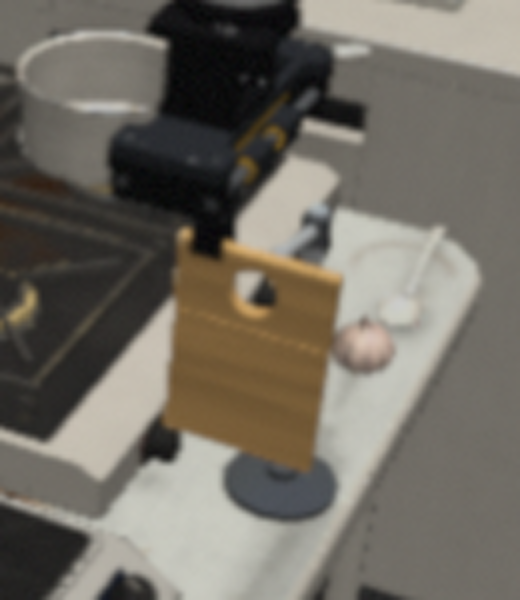

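The hole is at (254,294) in the crop, about 1.5 px below the prediction, so it sits roughly 2 mm low. I'll raise 2 mm and insert slowly.

drive_tool([
  [0,0.004,-0.002,0,1],
  [0,0.01,-0.002,0,1],
  [0,0.017,-0.002,0,1],
  [0,0.024,-0.002,0,1],
  [0,0.031,-0.002,0,1],
  [0,0.038,-0.002,0,1],
  [0,0.044,-0.002,0,1],
  [0,0.048,-0.002,0,1],
  [0,0.05,-0.002,0,1],
  [0,0.05,-0.002,0,1],
])

```text
time: 11.6
position: [0.4703, -0.2747, 0.2644]
tcp_rot: [1.0, -0.012, 0.0, -0.0]
wrist_force: [-0.1, 0.1, -1.7]
grip_width: 0.0091
gripper_force: 40.0
```

```bash
python3 -c "
from h import *
go((0.471,-0.305,0.262),-91.7)
im=ctrl.read_camera('scene')
cv2.imwrite('pics/c3.png',cv2.resize(im[110:260,330:460],None,fx=4,fy=4,interpolation=cv2.INTER_CUBIC)[:,:,::-1])
"
```

```text
t11.60 pos [ 0.4703 -0.2747  0.2644] yaw -91.37 z [ 0.  0. -1.] w 0.0091 gf 40.0 F [-0.1  0.1 -1.7]
delta [0.0014 0.0303 0.0024] turn 0.041
```

View pics/c3.png

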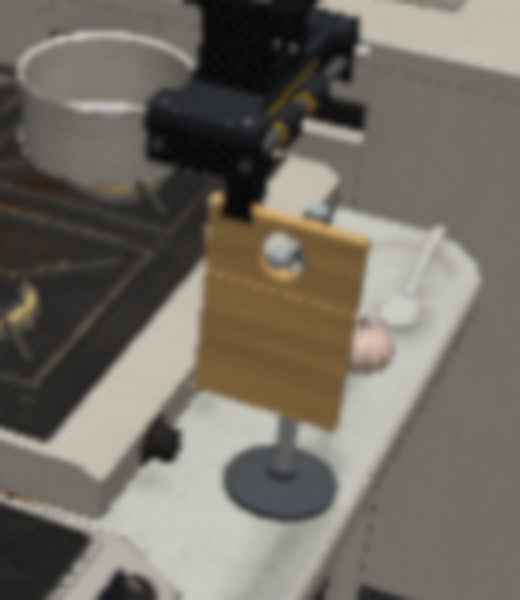

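The peg ball sits centred in the hole at crop (281,250), with no contact. I'll continue in, then lower.

drive_tool([
  [0,0.005,0,0,1],
  [0,0.012,0,0,1],
  [0,0.019,0,0,1],
  [0,0.025,0,0,1],
  [0,0.029,0,0,1],
  [0,0.03,0,0,1],
  [0,0.03,0.004,0,1],
  [0,0.03,0.008,0,1],
  [0,0.03,0.011,0,1],
  [0,0.03,0.011,0,1],
])

```text
time: 12.9
position: [0.4694, -0.3045, 0.253]
tcp_rot: [1.0, -0.012, -0.0, -0.0]
wrist_force: [0.1, 1.5, -2.2]
grip_width: 0.0092
gripper_force: 40.0
```

drive_tool([
  [0,0,0.001,0,1],
  [0,0,0.002,0,1],
  [0,0,0.003,0,1],
  [0,0,0.004,0,1],
  [0,0,0.004,0,1],
  [0,0,0.004,0,1],
  [0,0,0.004,0,1],
  [0,0,0.004,0,1],
  [0,0,0.004,0,1],
  [0,0,0.004,0,1],
])

```text
time: 14.15
position: [0.4696, -0.3047, 0.2494]
tcp_rot: [1.0, -0.012, 0.0, 0.0]
wrist_force: [-0.6, 0.4, -2.0]
grip_width: 0.0094
gripper_force: 40.0
```

drive_tool([
  [0,0,0.001,0,1],
  [0,0,0.001,0,1],
  [0,0,0.002,0,1],
  [0,0,0.002,0,1],
  [0,0,0.003,0,1],
  [0,0,0.003,0,1],
  [0,0,0.003,0,1],
  [0,0,0.003,0,1],
  [0,0,0.003,0,1],
  [0,0,0.003,0,1],
])

```text
time: 15.4
position: [0.4696, -0.3047, 0.2464]
tcp_rot: [1.0, -0.012, 0.0, 0.0]
wrist_force: [0.6, -0.6, -1.9]
grip_width: 0.0094
gripper_force: 40.0
```

drive_tool([
  [0,0,0.001,0,1],
  [0,0,0.001,0,1],
  [0,0,0.002,0,1],
  [0,0,0.002,0,1],
  [0,0,0.003,0,1],
  [0,0,0.003,0,1],
  [0,0,0.003,0,1],
  [0,0,0.003,0,1],
  [0,0,0.003,0,1],
  [0,0,0.003,0,1],
])

```text
time: 16.65
position: [0.47, -0.3048, 0.2444]
tcp_rot: [1.0, -0.012, 0.001, 0.0]
wrist_force: [-1.0, 1.7, 7.4]
grip_width: 0.0091
gripper_force: 40.0
```

Contact at 7 N, so the weight is on the peg. Release partly, then lift away.

drive_tool([
  [0,0,-0.001,0,1],
  [0,0,-0.001,0,1],
  [0,0,-0.001,0,0.9],
  [0,0,-0.001,0,0.8],
  [0,0,-0.001,0,0.75],
  [0,0,-0.001,0,0.7],
  [0,0,-0.001,0,0.7],
  [0,0,-0.001,0,0.7],
  [0,0,-0.001,0,0.7],
  [0,0,-0.001,0,0.7],
])

```text
time: 17.9
position: [0.4696, -0.3048, 0.2444]
tcp_rot: [1.0, -0.012, 0.0, 0.0]
wrist_force: [-0.4, 0.1, -0.7]
grip_width: 0.026
gripper_force: 0.0
```

```bash
python3 -c "
from h import *
go((0.471,-0.305,0.262),-91.7)
im=ctrl.read_camera('scene')
cv2.imwrite('pics/c4.png',cv2.resize(im[110:260,330:460],None,fx=4,fy=4,interpolation=cv2.INTER_CUBIC)[:,:,::-1])
"
```

```text
t17.90 pos [ 0.4696 -0.3048  0.2444] yaw -91.37 z [ 0. -0. -1.] w 0.0260 gf 0.0 F [-0.4  0.1 -0.7]
delta [ 0.0014  0.0002 -0.0176] turn 0.041
```

View pics/c4.png

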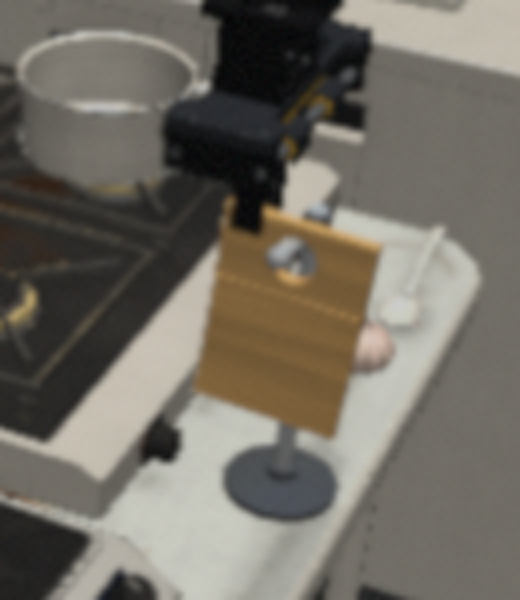

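The board hangs on the peg, with the peg at the top of the hole around crop (290,255). I'll open a bit more and lift clear.

drive_tool([
  [0,0,0,0,0.6],
  [0,0,0,0,0.5],
  [0,0,0,0,0.5],
  [0,0,0,0,0.5],
  [0,0,-0.01,0,0.5],
  [0,0,-0.03,0,0.5],
  [0,0,-0.06,0,0.5],
  [0,0,-0.1,0,0.5],
  [0,0,-0.14,0,0.5],
  [0,0,-0.16,0,0.5],
])

```text
time: 19.2
position: [0.4702, -0.3049, 0.4079]
tcp_rot: [1.0, -0.012, 0.002, 0.001]
wrist_force: [0.6, -0.4, -0.1]
grip_width: 0.0434
gripper_force: 0.0
```

drive_tool([
  [0,0,0,0,0.5],
  [0,0,0,0,0.5],
  [0,0,0,0,0.5],
  [0,0,0,0,0.5],
  [0,0,0,0,0.5],
  [0,0,0,0,0.5],
  [0,0,0,0,0.5],
  [0,0,0,0,0.5],
  [0,0,0,0,0.5],
  [0,0,0,0,0.5],
])

```text
time: 20.45
position: [0.4696, -0.3047, 0.4044]
tcp_rot: [1.0, -0.012, 0.0, 0.0]
wrist_force: [-0.5, 0.3, -0.2]
grip_width: 0.0437
gripper_force: 0.0
```

```bash
python3 -c "
from h import *
go((0.471,-0.305,0.262),-91.7)
im=ctrl.read_camera('scene')
k=lambda x,y:cv2.resize(im[y:y+150,x:x+130],None,fx=3,fy=3,interpolation=cv2.INTER_CUBIC)
cv2.imwrite('pics/c5.png',np.hstack([k(330,110),k(200,270)])[:,:,::-1])
"
```

```text
t20.45 pos [ 0.4696 -0.3047  0.4044] yaw -91.37 z [ 0. -0. -1.] w 0.0437 gf 0.0 F [-0.5  0.3 -0.2]
delta [0.0014 0.0002 0.1424] turn 0.041
```

View pics/c5.png

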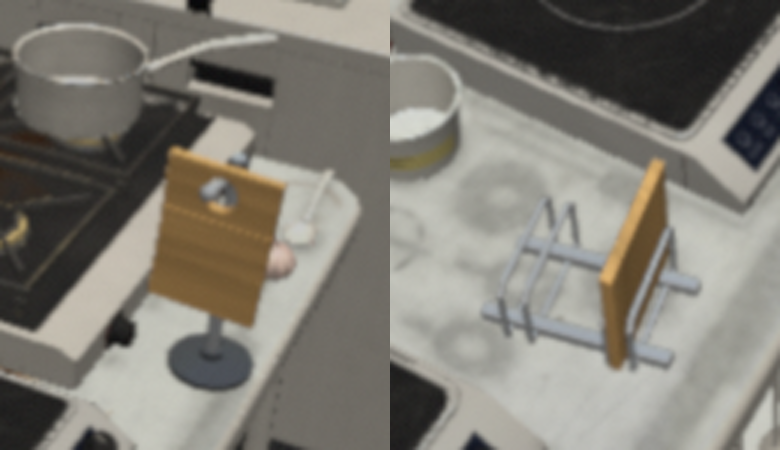

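The board hangs from the peg and the plain board is still in the rack. I'll wait a moment and check that nothing moves.

drive_tool([
  [0,0,0,0,0.5],
  [0,0,0,0,0.5],
  [0,0,0,0,0.5],
  [0,0,0,0,0.5],
  [0,0,0,0,0.5],
  [0,0,0,0,0.5],
  [0,0,0,0,0.5],
  [0,0,0,0,0.5],
  [0,0,0,0,0.5],
  [0,0,0,0,0.5],
])

```text
time: 21.75
position: [0.4696, -0.3047, 0.4044]
tcp_rot: [1.0, -0.012, 0.0, 0.0]
wrist_force: [-0.4, -0.2, 0.5]
grip_width: 0.0434
gripper_force: 0.0
```

```bash
python3 -c "
from h import *
ims=[]
for i in range(13):
    im=ctrl.read_camera('scene').astype(int)[150:225,370:430]
    m=((im[:,:,0]-im[:,:,2]>45)).astype(np.uint8)
    k,L,st,c=cv2.connectedComponentsWithStats(m);j=1+st[1:,4].argmax()
    if i%4==0:
        r=cv2.minAreaRect(np.argwhere(L==j)[:,::-1].astype(np.float32));print(st[j],c[j],r)
# corners on plane y=-0.3 (front face) from c5 crop
c=np.array([[172,148],[285,184],[252,325],[150,292]])/3+[330,110]-.3
for q in c:
    o,d=ray('scene',q);print(np.round(o+d*(-.3-o[1])/d[1],4))
"
```

```text
[  10    9   45   60 1728] [31.08564815 38.80902778] ((30.050559997558594, 38.28089904785156), (39.650230407714844, 52.542179107666016), 12.994616508483887)
[  10    9   45   60 1727] [31.04342791 38.75101332] ((30.050559997558594, 38.28089904785156), (39.650230407714844, 52.542179107666016), 12.994616508483887)
[  10    9   45   60 1731] [31.05257077 38.77989601] ((29.941009521484375, 38.255619049072266), (39.875083923339844, 52.542179107666016), 12.994616508483887)
[  10    9   45   60 1727] [31.06485235 38.79038796] ((30.30617904663086, 38.33988952636719), (39.12555694580078, 52.542179107666016), 12.994616508483887)
[ 0.4884 -0.3     0.2628]
[ 0.38   -0.3     0.2566]
[ 0.3892 -0.3     0.0965]
[ 0.4954 -0.3     0.0988]
```

```bash
python3 -c "
from cell import ctrl
print(ctrl.job_done())"
```

```text
the job is handed in; nothing more can be done
None
```

The board with the hole is hanging upright and still on the peg, and the plain board is still standing in the rack. I handed the job in at about 22.5 s; the hand-in call returned no verdict.

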